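# Pack the sterilisation container, lid it and clamp it shut

## Robot

A 6-joint arm with a two-finger parallel gripper is mounted at the origin on the work surface. World frame = base frame: x ahead of the robot, y to its left, z up, the work surface at z = 0. Lengths are in m, angles in rad, forces in N, time in s.
With the tool pointing down it reaches from about 0.375 to 0.925 m from the base axis. Payload 5.7 kg.
Tool frame: the origin (TCP) lies midway between the tips of the shut fingers; the grasp point (between the pads) lies 19 mm behind it (env.grip_depth is the distance from the TCP to the grasp point, in m); z points along the fingers, y is the line along which they close (so a half turn about z gives the same grasp; the last joint's range is limited). The gripper opens to 88 mm and grips with 3 to 60 N. Pads are 20 mm wide; open, the fingers measure 115 mm over their backs; the gripper's body (75 mm by 178 mm) begins 61 mm behind the grasp point.
Start: joints at [-1.324, 0.359, 1.51, -0, 1.272, -0.115], TCP at [0.212, -0.561, 0.223] pointing down, gripper open.
Joint ranges: [-2.97, 2.97], [-1.01, 2.36], [0.21, 2.38], [-0.96, 4.11], [0.2, 2.71], [-2.98, 2.98]. Speed limits (rad/s): [2.39, 2.39, 3.14, 3.14, 3.14, 3.14].

## Interface

Orientations are given as a 3x3 rotation matrix whose columns are the frame's x, y, z axes.
In Python, from workcell import env, imaging, order gives the robot as it stands. The module is installed in compiled form; this text tells all that it offers.
- The arm moves only by the tool servo_tool, never from a script. Its argument "deltas" is one flat list of numbers, 5 for each row, row after row: the opening, from 0 (shut) to 1 (fully open), then the shift along the tool's x, y, z in mm, then the turn about the tool's z in degrees. In form: [fingers, dx, dy, dz, yaw, fingers, dx, dy, dz, yaw, ...]. A call has 1 to 8 rows; each row shifts and turns the commanded pose from where the row before left it, along the tool's axes as they then stand; what a row does not reach is not made up. A row lasts 1/10 s, in which the tool goes at most 50 mm and 8.59 degrees, less where a joint would pass 70% of its speed; a pose out of reach is approached as far as the arm can. A call is refused whole if a number of a shift passes 50 or a number of a turn 8.59, either way. A call with a gripper value outside its range is refused whole. The fingers move at their own pace and stop on an object; "squeeze" is the grip in N (left out, the last holds). Time passes only in rows, so rows that do not move let the fingers close. It gives the time, the measured TCP pose, the force, the opening and the grip force at its end, in the units of the state.
- env.observe(): the state, without advancing time (a new reading comes with each control period).
- imaging.grab_frame(name): name is "side" or "top"; returns a dict with "pixels" (420x560x3 uint8, red, green, blue), "fx", "fy", "cx", "cy" (pixels), "rvec" (rotation vector, rad) and "tvec" (3), from world to camera coordinates, as OpenCV has them. Camera axes: x right, y down, z forward; pixel columns grow to the right and rows downward; lengths in m; the calibration is good to about 2 mm. A picture is of the moment at which its call begins. There is no depth.
- order.close_job(): hands the job in; it is judged then, once.
The state is a dict: "time": time; "joint_pos": joint angles; "joint_vel": joint speeds; "joint_torque": joint torques, N m; "tcp_pos": TCP position; "ee_rot": TCP orientation; "wrist_force": force on the tool from outside, world axes, zero at the start; "torque": the same for the moment, N m; "opening": finger opening in m; "finger_force": force on a finger pad.
Only numpy, scipy, OpenCV 4.12 (cv2) and the standard library are available. Lean on these libraries where they do the work, as an engineer would, in place of code of your own. Each camera call takes 0.05 s, during which the arm holds its last target. There are 200 camera calls.

## Task

Take the steel instrument box out of the drying rack and stand it upright, released, on the grey mat, so that you can take it again by its narrow ends (the only sides with finger room in the container); then lower it upright to the floor of the empty middle bay of the sterilisation container. Then put the loose lid on so that it sits fully home and flat, and swing the wire clamp over until it lies flat on the lid. Drop neither box nor lid, and leave the other things on the counter where they are.

Things in the scene. Friction and masses are not known exactly. Their poses are not given: they have to be found in the camera images.
- box_center (a point): Centre of the loose steel instrument box (0.17 to 0.35 kg): plain perforated box standing upright, 64 mm long (its x axis) x 28 mm thick (its y axis) x 76 mm high (z); this point is 38 mm above its underside. At the start it stands in the middle bay of the drying rack.
- rack: White fixed drying rack, three wire bays (outer two empty), left or right of the container; 150 mm along its x, 94 mm along y; origin under its centre. Box in the middle bay: length along rack y, underside at 6 mm, top at 82 mm. Wire loops 94 mm high close to both narrow ends leave only its broad faces to grip (fingers along rack x, 32 mm clear each side). Low wires 13 mm high along the faces.
- mat: Grey mat lying fixed on the counter in front of the container, 90 mm (its x) x 130 mm (y) x 4 mm; origin at the centre of its underside. A box standing on it has its centre 42 mm above the counter.
- container: Open-topped aluminium sterilisation container, fixed: outside 138 mm (x) x 116 mm (y) x 96 mm high, walls 3 mm; origin at the centre of its underside, on the counter. Inside, two upright plates with the empty middle bay between, and beyond them two boxes like the loose one (part of the container). The clamp is hinged on its +y side.
- bay_floor (a point): Middle of the floor of the empty middle bay, on the container's axis, 3 mm above the counter; axes as the container's. Bay 36 mm wide (y) between plates 64 mm long (x) and 86 mm high; the box goes in with its 64 mm length along x (either way round), seated centre 38 mm above this point, top 6 mm below the plates. Finger room only beyond its narrow ends: 34 mm each to the container's wall.
- lid_grip (a point): Middle of the black bar handle of the loose aluminium lid (0.21-0.42 kg): bar 68 mm (lid y) x 14 (x) x 14 mm high, 22 mm clear over the plate. Plate 142 (x) x 120 (y) x 4 mm; plug under it 124 x 102 x 6 mm, 4 mm play each side in the rim. Point 39 mm above the plug's underside, on which it lies opposite the rack. Home: 129 mm above the container's origin, axes along its axes (or half a turn).
- clamp_bar (a point): Middle of the round cross bar (10 mm thick, 110 mm long, along container x) of the U-shaped wire clamp. Its arms (6 mm wire, 150 mm long, 110 mm apart) run from the hinge to the bar's ends. Closed, the arms lie on the lid either side of its handle, and the bar is 24 mm outside the container's -y wall, 104.5 mm above the counter.
- clamp_hinge (a point): Middle of the clamp's hinge line, which runs along the container's x at y = +68 mm, z = 104.5 mm in the container's frame (this point's axes are the container's).
- clamp (a joint): Angle of the clamp, rad: 0 = flat, pointing to the container's -y over the lid; pi/2 = straight up; start 1.7 to 1.95, leaning outward to +y. At angle a the bar is at the hinge point + 150 mm x (-cos a along container y, sin a up). It stays where it is left; about 2 N at the bar moves it. It can close only when the lid is home.
- soap: Bystander: clear bottle with white cap, 60 mm diameter, 150 mm high, beyond the container; origin under its centre.
- spray: Bystander: green spray bottle, 68 mm diameter, 180 mm high, beyond the container; origin under its centre.
- smallbox: Bystander: smaller, lower steel box, 50 x 34 x 40 mm, left of the mat; origin under its centre.
- dish: Bystander: small round steel dish, 80 mm diameter, 25 mm high, right of the mat; origin under its centre.
- kidneytray: Bystander: shallow open steel tray, 80 x 140 x 20 mm, beyond the container; origin under its centre.
- pincers: Bystander: flat steel pincers, 130 mm long, at the right, beyond the rack or lid; origin under the centre.
- jar: Bystander: amber jar with white cap, 60 mm diameter, 90 mm high, at the near right; origin under its centre.

How it is judged:
On the way, in this order (a step that is already met when the one before it is completed fails the run):
1. the instrument box stands upright on the mat, let go and at rest (x of box_center in the frame of mat between -0.045 and 0.045 m and y of box_center in the frame of mat between -0.065 and 0.065 m and height (world z) of box_center below 0.048 m and angle between box_center's own z axis and vertical below 0.1 rad and contact force between the fingers and box below 0.1 N and linear speed of box below 0.02 m/s), for 0.2 s.
2. the instrument box stands on the floor of the container's middle bay, let go (x of box_center in the frame of container between -0.02 and 0.02 m and y of box_center in the frame of container between -0.008 and 0.008 m and z of box_center in the frame of container below 0.045 m and angle between box_center's own z axis and vertical below 0.1 rad and contact force between the fingers and box below 0.1 N and linear speed of box below 0.02 m/s), for 0.2 s.
3. the lid sits fully home on the container, let go (x of box_center in the frame of container between -0.02 and 0.02 m and y of box_center in the frame of container between -0.008 and 0.008 m and z of box_center in the frame of container below 0.045 m and angle between box_center's own z axis and vertical below 0.1 rad and x of lid_grip in the frame of container between -0.008 and 0.008 m and y of lid_grip in the frame of container between -0.008 and 0.008 m and z of lid_grip in the frame of container below 0.1325 m and angle between lid_grip's own z axis and vertical below 0.03 rad and angle between the x axis of lid_grip and the x axis of container, either way round below 0.12 rad and contact force between the fingers and lid below 0.1 N and linear speed of lid below 0.02 m/s), for 0.2 s.
4. the clamp lies flat on the lid (x of box_center in the frame of container between -0.02 and 0.02 m and y of box_center in the frame of container between -0.008 and 0.008 m and z of box_center in the frame of container below 0.045 m and angle between box_center's own z axis and vertical below 0.1 rad and x of lid_grip in the frame of container between -0.008 and 0.008 m and y of lid_grip in the frame of container between -0.008 and 0.008 m and z of lid_grip in the frame of container below 0.1325 m and angle between lid_grip's own z axis and vertical below 0.03 rad and angle between the x axis of lid_grip and the x axis of container, either way round below 0.12 rad and value of joint clamp below 0.07 rad), for 0.2 s.
At the end, for the whole second after the job is handed in: Box upright on the middle bay's floor (centre within 20 mm along, 8 mm across, at most 4 mm high, 6 degrees), lid home (within 8 mm, at most 3.5 mm high, flat to 1.7 degrees, square to 7 degrees), clamp within 0.07 rad of flat, all at rest (all of step 4 and linear speed of each of box, lid below 0.02 m/s); the robot touches nothing.
It fails at once if the box is dropped (moves faster than 0.45 m/s while not held) (linear speed of box above 0.45 m/s and contact force between the fingers and box below 0.05 N).
It fails at once if the lid is dropped (moves faster than 0.45 m/s while not held) (linear speed of lid above 0.45 m/s and contact force between the fingers and lid below 0.05 N).
It fails at once if a bystander is moved by more than 30 mm (distance of any of soap, spray, smallbox, dish, kidneytray, pincers, jar from where it was at the start of the episode above 0.03 m).
It also fails if it takes over 72 s, if anything falls off the work surface, if the arm or the gripper's body presses on something with over 40 N, if the wrist force passes 120 N, or if a joint passes its speed limit or range.

## Working session

There is one attempt and no reset: what is moved stays moved. The work goes in short steps, Python scripts to look and compute and a tool call to move; the robot and the scene stay as the last step left them, time stands still between calls to the robot, and variables do not carry over. Pictures are saved under pics/ and viewed, at most 10 in all, crops included, and the job is handed in when it is done.

Besides the shell and the picture viewer there is one more tool, called after ">>>" as name(argument=value, ...), one argument or row to a line, values as JSON. servo_tool: Moves the arm, as the interface text tells. Its arguments: {"type":"object","properties":{"deltas":{"type":"array"},"squeeze":{"type":"number"}},"required":["deltas"]}

```bash
mkdir -p pics; cat > h.py <<'E'
import numpy as np, cv2
from workcell import env, imaging, order
def grab(n,save=None):
    f=imaging.grab_frame(n); 
    if save: cv2.imwrite('pics/'+save,f['pixels'][:,:,::-1])
    return f
def cam(f):
    R=cv2.Rodrigues(np.array(f['rvec'],float))[0]; t=np.array(f['tvec'],float).ravel(); return R,t
def proj(f,P):
    R,t=cam(f); c=np.atleast_2d(P)@R.T+t
    return np.c_[f['fx']*c[:,0]/c[:,2]+f['cx'], f['fy']*c[:,1]/c[:,2]+f['cy']]
def ray(f,uv):
    R,t=cam(f); uv=np.atleast_2d(uv).astype(float)
    d=np.c_[(uv[:,0]-f['cx'])/f['fx'],(uv[:,1]-f['cy'])/f['fy'],np.ones(len(uv))]@R
    return -R.T@t,d
def onz(f,uv,z):
    o,d=ray(f,uv); return o+d*((z-o[2])/d[:,2])[:,None]
E
python3 - <<'E'
from h import *
for n in('top','side'):
    f=grab(n,n+'1.png'); R,t=cam(f); print(n,f['fx'],-R.T@t,R[2])
s=env.observe();print(s['time'],s['tcp_pos'],s['ee_rot'],s['opening'],env.grip_depth)
E
```

```text
top 430.0356852610712 [ 0.46978969 -0.09592556  1.29346613] [ 9.13111030e-02  8.50002433e-04 -9.95822052e-01]
side 380.7941028712623 [0.36004253 0.60765564 0.89774584] [ 0.18764478 -0.64741378 -0.73867776]
0.1 [ 0.21221757 -0.56057472  0.22194078] [[ 9.35265461e-01  3.53946841e-01 -3.88795525e-04]
 [ 3.53947010e-01 -9.35264235e-01  1.52469751e-03]
 [ 1.76035318e-04 -1.56360993e-03 -9.99998762e-01]] 0.0878468758198648 0.0187
```

View pics/top1.png

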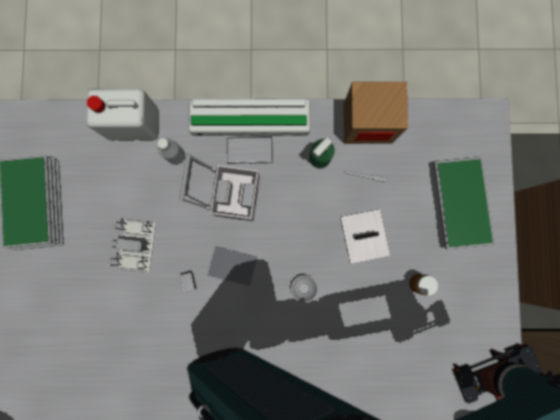

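View pics/side1.png

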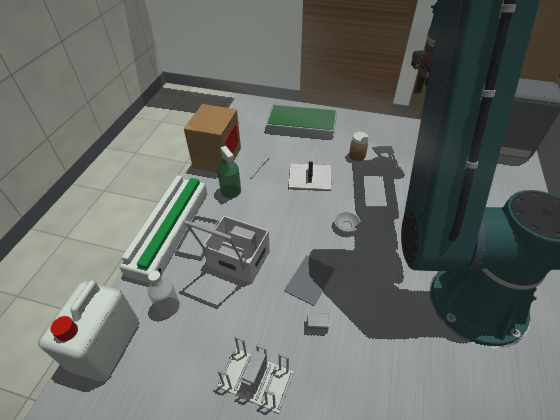

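Top view: rack (133,245), container (236,193) with the clamp to its left, mat (232,265), lid (365,236), small box (188,282), dish (303,287). The side view shows the same scene from the left. Next I'll enlarge both.

```bash
python3 - <<'E'
import cv2
a=cv2.imread('pics/top1.png');cv2.imwrite('pics/topc.png',cv2.resize(a[140:300,105:265],None,fx=3.7,fy=3.7,interpolation=cv2.INTER_CUBIC))
a=cv2.imread('pics/side1.png');cv2.imwrite('pics/sidec.png',cv2.resize(a[200:410,170:350],None,fx=2.8,fy=2.8,interpolation=cv2.INTER_CUBIC))
E
```

```text
(no output)
```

View pics/topc.png

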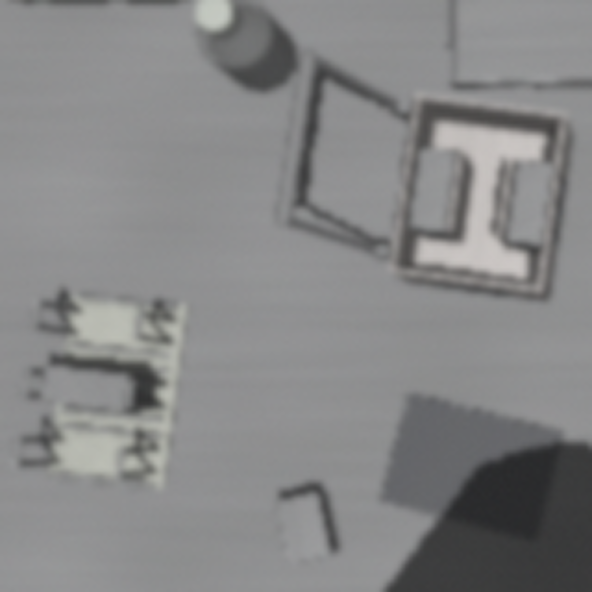

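View pics/sidec.png

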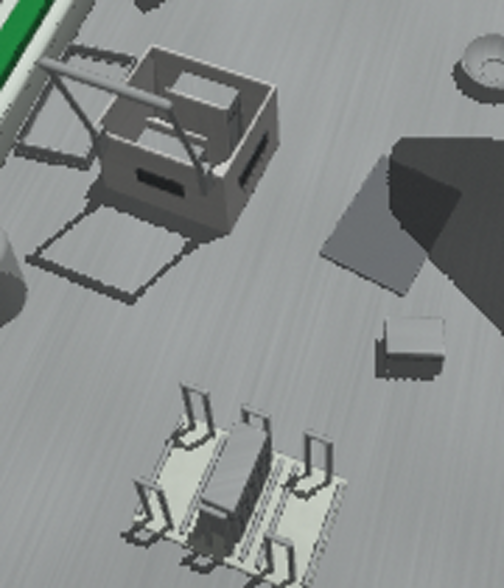

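The enlarged top crop shows the container rim corners near (417,95), (570,118), (550,298) and (393,272). It also shows the box top near (48..135, 362..412) and the mat corners (408,393), (563,430), (540,540) and (380,500). In the side crop the box top runs from (235,420) to (240,505).

```bash
cat >> h.py <<'E'
def fitrect(P,lx,ly):
    """P: corners in order (+x+y),(+x-y),(-x-y),(-x+y); returns centre, yaw, residuals mm"""
    M=np.array([[lx,ly],[lx,-ly],[-lx,-ly],[-lx,ly]])/2
    P=np.array(P)[:,:2]; c=P.mean(0); H=M.T@(P-c); a=np.arctan2(H[0,1]-H[1,0],H[0,0]+H[1,1])
    R=np.array([[np.cos(a),-np.sin(a)],[np.sin(a),np.cos(a)]])
    return c,np.degrees(a),((P-c-M@R.T)*1000).round(1).tolist()
E
python3 - <<'E'
from h import *
f=grab('top');g=grab('side')
T=lambda l:(np.array(l,float)+.5)/3.7-.5+[105,140]
S=lambda l:(np.array(l,float)+.5)/2.8-.5+[170,200]
print('cont',fitrect(onz(f,T([(417,95),(570,118),(550,298),(393,272)]),.096),.138,.116))
print('mat',fitrect(onz(f,T([(408,393),(563,430),(540,540),(380,500)]),.004),.09,.13))
# box top: long side along image horizontal ~ rack y
print('box',fitrect(onz(f,T([(48,362),(135,373),(132,412),(45,402)]),.082),.028,.064))
print('cont side',onz(g,S([(152,46),(280,87),(100,122)]),.096).round(3).tolist())
print('mat side',onz(g,S([(320,254),(404,297),(380,155)]),.004).round(3).tolist())
print('box side',onz(g,S([(272,430),(240,505),(201,490),(235,421)]),.082).round(3).tolist())
# lid bright plate
im=f['pixels'].astype(int); m=((im.min(2)>200)).astype(np.uint8)[195:275,330:400]
n,l,st,ce=cv2.connectedComponentsWithStats(m);k=1+st[1:,4].argmax()
c=cv2.findContours((l==k).astype(np.uint8),cv2.RETR_EXTERNAL,cv2.CHAIN_APPROX_NONE)[0][0]
r=cv2.minAreaRect(c);b=cv2.boxPoints(r)+[330,195];print('lid px',b)
P=onz(f,b,.010);print(P.round(4).tolist(),P.mean(0),np.linalg.norm(P-np.roll(P,1,0),axis=1))
m=((im.max(2)<60)).astype(np.uint8)[225:248,345:385]
n,l,st,ce=cv2.connectedComponentsWithStats(m);k=1+st[1:,4].argmax();print('bar',ce[k]+[345,225],st[k])
c=cv2.findContours((l==k).astype(np.uint8),cv2.RETR_EXTERNAL,cv2.CHAIN_APPROX_NONE)[0][0]
b=cv2.boxPoints(cv2.minAreaRect(c))+[345,225];P=onz(f,b,.046);print(P.round(4).tolist(),P.mean(0))
E
python3 - <<'E'
import cv2
a=cv2.imread('pics/top1.png');cv2.imwrite('pics/lidc.png',cv2.resize(a[190:310,280:440],None,fx=5,fy=5,interpolation=cv2.INTER_CUBIC))
E
```

```text
cont (array([0.64292254, 0.03373492]), np.float64(-7.653550019462176), [[1.3, 2.3], [-1.3, 0.4], [-2.3, -3.3], [2.3, 0.6]])
mat (array([0.43664993, 0.04993271]), np.float64(-13.463519552645986), [[-0.5, 0.1], [-0.3, 1.1], [-0.5, -1.7], [1.3, 0.6]])
box (array([0.49843712, 0.33251321]), np.float64(-6.256699879231534), [[1.8, 2.3], [0.3, -0.6], [-1.4, -2.2], [-0.7, 0.5]])
cont side [[0.702, -0.024, 0.096], [0.564, -0.007, 0.096], [0.715, 0.078, 0.096]]
mat side [[0.493, 0.107, 0.004], [0.407, 0.129, 0.004], [0.464, -0.019, 0.004]]
box side [[0.477, 0.308, 0.082], [0.484, 0.367, 0.082], [0.515, 0.364, 0.082], [0.507, 0.309, 0.082]]
lid px [[366.78462219 240.27692413]
 [371.95384979 239.63076782]
 [373.         248.        ]
 [367.8307724  248.64615631]]
[[0.5105, -0.3507, 0.01], [0.5124, -0.3662, 0.01], [0.4875, -0.3687, 0.01], [0.4856, -0.3533, 0.01]] [ 0.4990104  -0.35972749  0.01      ] [0.02500885 0.01555855 0.02501245 0.01553089]
bar [365.01492537 235.10447761] [10  8 22  6 67]
[[0.5234, -0.3088, 0.046], [0.5354, -0.3698, 0.046], [0.5265, -0.3714, 0.046], [0.5145, -0.3104, 0.046]] [ 0.52493601 -0.34011457  0.046     ]
```

View pics/lidc.png

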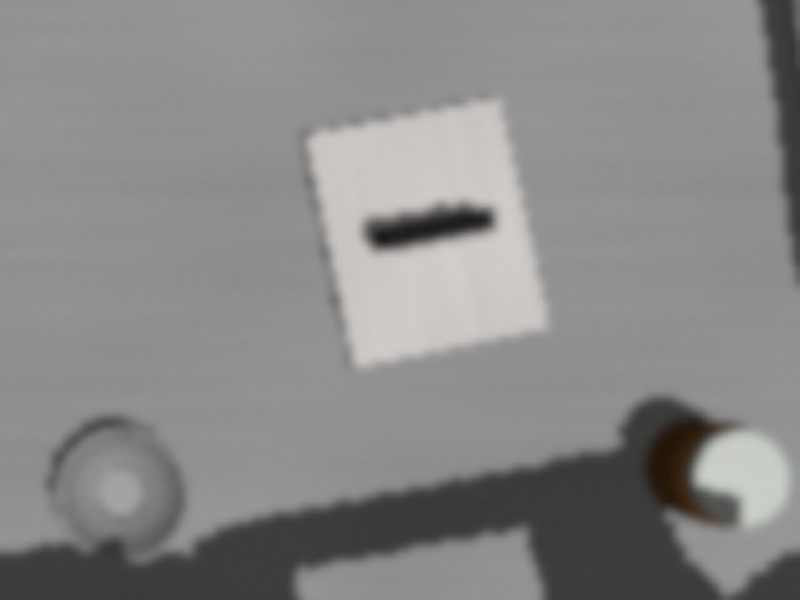

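The lid plate corners in this crop are near (307,137), (500,97), (548,328) and (355,368), with the bar centre near (430,226). The container needs finer corners, so I'll zoom both views.

```bash
python3 - <<'E'
from h import *
f=cv2.imread('pics/top1.png');g=cv2.imread('pics/side1.png')
a=cv2.resize(f[160:230,210:267],None,fx=7,fy=7,interpolation=cv2.INTER_CUBIC)
b=cv2.resize(g[212:292,200:275],None,fx=5.3,fy=5.3,interpolation=cv2.INTER_CUBIC)
o=np.zeros((490,800,3),np.uint8);o[:,:399]=a;o[:424,400:400+b.shape[1]]=b[:424]
cv2.imwrite('pics/cz.png',np.clip((o.astype(float)-40)*1.3,0,255).astype(np.uint8))
T=lambda l:(np.array(l,float)+.5)/5-.5+[280,190]
F=grab('top')
print('lid',fitrect(onz(F,T([(307,137),(500,97),(548,328),(355,368)]),.010),.142,.12))
E
```

```text
lid (array([ 0.5233065 , -0.34592392]), np.float64(11.006268108428147), [[-1.2, -1.4], [-0.3, 0.2], [1.0, 2.0], [0.6, -0.7]])
```

View pics/cz.png

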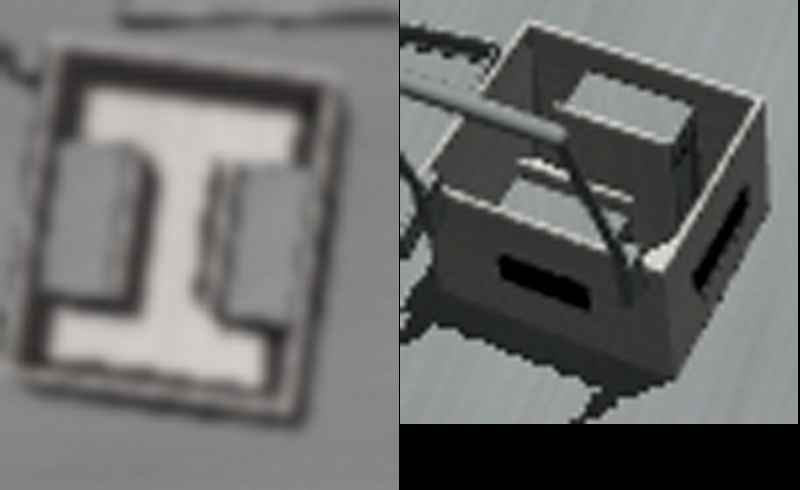

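The zoom gives the rim's outer corners. In the top view (left half) they are (52,38), (340,75), (301,410) and (15,374). In the side view (right half) they are (530,23), (768,98), (662,270) and (432,182).

```bash
python3 - <<'E'
from h import *
F=grab('top');G=grab('side')
T=lambda l:(np.array(l,float)+.5)/7-.5+[210,160]
S=lambda l:(np.array(l,float)+.5-[400,0])/5.3-.5+[200,212]
print('contT',fitrect(onz(F,T([(52,38),(340,75),(301,410),(15,374)]),.096),.138,.116))
print('contS',fitrect(onz(G,S([(432,182),(530,23),(768,98),(662,270)]),.096),.138,.116))
B=lambda l:(np.array(l,float)+.5)/2.8-.5+[170,200]
print('boxS',fitrect(onz(G,B([(201,490),(235,421),(272,430),(240,505)]),.082),.028,.064))
print('boxS order', onz(G,B([(201,490),(235,421),(272,430),(240,505)]),.082).round(3).tolist())
# box top edges check, rack base plate corners top view
R=lambda l:(np.array(l,float)+.5)/3.7-.5+[105,140]
print('rack', onz(F,R([(186,303),(163,488)]),.004).round(4).tolist())
# bystanders heights: gantry path needs; clamp bar px in top
print('clamp bar', onz(F,R([(308,55),(285,222)]),.25).round(4).tolist())
E
```

```text
contT (array([0.6455636 , 0.03426462]), np.float64(-6.58654423104511), [[0.5, 1.4], [-1.7, 0.2], [-0.1, -0.4], [1.3, -1.2]])
contS (array([0.64106857, 0.03913697]), np.float64(-7.4100474158023735), [[-5.9, -2.2], [0.0, 2.4], [1.0, 0.5], [4.8, -0.6]])
boxS (array([0.49590199, 0.33677475]), np.float64(-6.28860833427111), [[1.9, -2.8], [0.7, 5.1], [-1.1, 1.1], [-1.4, -3.4]])
boxS order [[0.515, 0.364, 0.082], [0.507, 0.309, 0.082], [0.477, 0.308, 0.082], [0.484, 0.367, 0.082]]
rack [[0.5684, 0.2841, 0.004], [0.4193, 0.2989, 0.004]]
clamp bar [[0.7154, 0.1342, 0.25], [0.6031, 0.1475, 0.25]]
```

```bash
cat >> h.py <<'E'
def legs(wps,start=None,th=None):
    """wps: (x,y,z,theta deg). prints per leg the total shift in the tool axes (mm) and the turn (deg)"""
    s=env.observe(); p=np.array(s['tcp_pos'] if start is None else start); R=s['ee_rot']
    t=np.degrees(np.arctan2(R[1][0],R[0][0])) if th is None else th
    print('now',p.round(4),round(t,1),'t',s['time'],'open',round(s['opening'],4))
    for w in wps:
        d=(np.array(w[:3])-p)*1000; c,q=np.cos(np.radians(t)),np.sin(np.radians(t))
        d=np.array([c*d[0]+q*d[1],q*d[0]-c*d[1],-d[2]]); dt=-((w[3]-t+180)%360-180)
        print('shift',d.round(1),'len',np.linalg.norm(d).round(),'then turn',round(dt,1)); p=np.array(w[:3]);t=w[3]
E
python3 - <<'E'
from h import *
legs([(.46,-.2,.29,52),(.498,.335,.29,84),(.498,.335,.14,84)])
E
```

```text
now [ 0.2123 -0.561   0.2224] 20.7 t 0.35 open 0.088
shift [ 359.4 -250.   -67.6] len 443.0 then turn -31.3
shift [ 445.  -299.4   -0. ] len 536.0 then turn -32
shift [  0.   0. 150.] len 150.0 then turn 0
```

>>> servo_tool(
  deltas=[0.57,36,-25,-6.8,0,0.57,36,-25,-6.8,0,0.57,36,-25,-6.8,0,0.57,36,-25,-6.8,0,0.57,36,-25,-6.8,0,0.57,36,-25,-6.8,0,0.57,36,-25,-6.8,0,0.57,36,-25,-6.8,0],
)

```text
time: 1.15
tcp_pos: [0.4117, -0.2706, 0.2775]
ee_rot: [[0.935, 0.354, 0.0], [0.354, -0.935, -0.0], [0.0, 0.0, -1.0]]
wrist_force: [-0.6, -0.4, -0.9]
opening: 0.0502
finger_force: 0.0
```

>>> servo_tool(
  deltas=[0.57,36,-25,-6.8,0,0.57,36,-25,-6.8,0,0.57,0,0,0,-7.8,0.57,0,0,0,-7.8,0.57,0,0,0,-7.8,0.57,0,0,0,-7.9],
)

```text
time: 1.75
tcp_pos: [0.4607, -0.1996, 0.2907]
ee_rot: [[0.61, 0.792, 0.0], [0.792, -0.61, 0.0], [0.0, -0.0, -1.0]]
wrist_force: [0.4, -0.2, -1.2]
opening: 0.0501
finger_force: 0.0
```

>>> servo_tool(
  deltas=[0.57,37,-25,0,0,0.57,37,-25,0,0,0.57,37,-25,0,0,0.57,37,-25,0,0,0.57,37,-25,0,0,0.57,37,-25,0,0,0.57,37,-25,0,0,0.57,37,-25,0,0],
)

```text
time: 2.55
tcp_pos: [0.4848, 0.1584, 0.2909]
ee_rot: [[0.615, 0.788, 0.001], [0.788, -0.615, 0.0], [0.0, 0.0, -1.0]]
wrist_force: [0.4, 0.6, 0.5]
opening: 0.05
finger_force: 0.0
```

>>> servo_tool(
  deltas=[0.57,37,-25,0,0,0.57,37,-25,0,0,0.57,37,-25,0,0,0.57,37,-25,0,0,0.57,0,0,0,-8,0.57,0,0,0,-8,0.57,0,0,0,-8,0.57,0,0,0,-8],
)

```text
time: 3.35
tcp_pos: [0.4971, 0.3349, 0.2906]
ee_rot: [[0.098, 0.995, -0.0], [0.995, -0.098, -0.0], [-0.0, -0.0, -1.0]]
wrist_force: [-0.2, 0.6, -0.3]
opening: 0.0503
finger_force: 0.0
```

```bash
python3 - <<'E'
from h import *
legs([(.498,.335,.135,84)])
E
```

```text
now [0.4971 0.3349 0.2906] 84.4 t 3.35 open 0.0503
shift [  0.2   0.9 155.6] len 156.0 then turn 0.4
```

Tracking is good. Down to just above the box, then a look from both cameras.

>>> servo_tool(
  deltas=[0.57,0,1,40,0,0.57,0,0,40,0,0.57,0,0,40,0,0.57,0,0,36,0,0.57,0,0,0,0],
)

```text
time: 3.85
tcp_pos: [0.4945, 0.3326, 0.1299]
ee_rot: [[0.104, 0.995, -0.009], [0.995, -0.104, -0.005], [-0.005, -0.008, -1.0]]
wrist_force: [-0.1, 0.4, -0.1]
opening: 0.05
finger_force: 0.0
```

```bash
python3 - <<'E'
from h import *
f=grab('top');g=grab('side')
s=env.observe();p=s['tcp_pos'];print(p)
print(proj(f,[[p[0],p[1],p[2]]]),proj(g,[[p[0],p[1],p[2]]]))
a=cv2.resize(f['pixels'][200:290,90:180],None,fx=4.4,fy=4.4,interpolation=cv2.INTER_CUBIC)
u,v=proj(g,p)[0].astype(int);v=min(v,370)
b=cv2.resize(g['pixels'][v-50:v+50,u-45:u+45],None,fx=4.4,fy=4.4,interpolation=cv2.INTER_CUBIC);print(u-45,v-50)
o=np.zeros((440,800,3),np.uint8);o[:396,:396]=a;o[:b.shape[0],400:400+b.shape[1]]=b
cv2.imwrite('pics/g1.png',o[:,:,::-1])
E
```

```text
[0.49816934 0.33456757 0.13491265]
[[121.24843076 243.94157402]] [[252.23387187 353.0914777 ]]
207 303
```

View pics/g1.png

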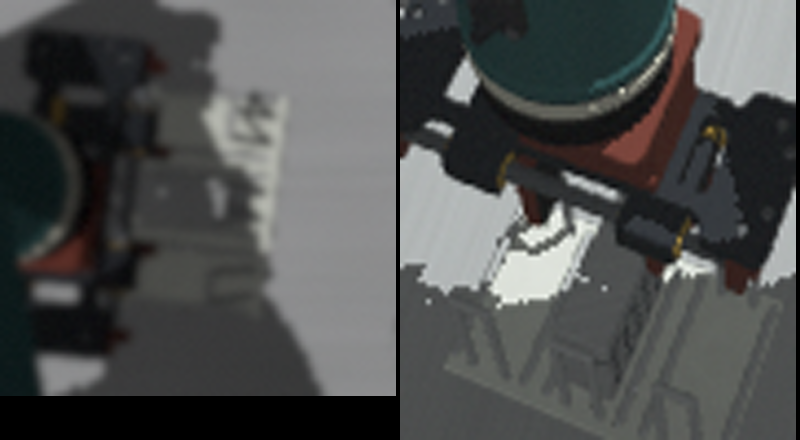

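The fingers straddle the box in both views: (155,150) and (150,250) in the top half, (540,215) and (655,270) in the side half. I'll go down and grip.

>>> servo_tool(
  deltas=[0.57,0,0,25,0,0.57,0,0,25,0,0.57,0,0,22,0,0.57,0,0,20,0,0.57,0,0,0,0,0.57,0,0,0,0],
)

```text
time: 4.55
tcp_pos: [0.4997, 0.3354, 0.0447]
ee_rot: [[0.104, 0.995, 0.003], [0.995, -0.104, 0.001], [0.002, 0.002, -1.0]]
wrist_force: [-0.3, 0.8, 0.3]
opening: 0.0501
finger_force: 0.0
```

>>> servo_tool(
  deltas=[0.2,0,0,0,0,0.2,0,0,0,0,0.2,0,0,0,0,0.2,0,0,0,0,0.2,0,0,0,0],
  squeeze=20,
)

```text
time: 5.05
tcp_pos: [0.4986, 0.3349, 0.0437]
ee_rot: [[0.104, 0.995, 0.001], [0.995, -0.104, 0.001], [0.001, 0.001, -1.0]]
wrist_force: [-0.6, -1.0, 7.3]
opening: 0.0282
finger_force: 20.0
```

>>> servo_tool(
  deltas=[0.2,0,0,-10,0,0.2,0,0,-20,0,0.2,0,0,-30,0,0.2,0,0,-35,0,0.2,0,0,-35,0,0.2,0,0,-30,0,0.2,0,0,0,0],
)

```text
time: 5.75
tcp_pos: [0.5009, 0.336, 0.2076]
ee_rot: [[0.104, 0.995, 0.008], [0.995, -0.104, 0.004], [0.005, 0.007, -1.0]]
wrist_force: [0.3, 0.3, -1.4]
opening: 0.0279
finger_force: 20.0
```

```bash
python3 - <<'E'
from h import *
legs([(.437,.051,.203,-6.8),(.437,.051,.0425,-6.8)])
E
```

```text
now [0.5009 0.336  0.2076] 84.0 t 5.75 open 0.0279
shift [-290.1  -33.9    4.6] len 292.0 then turn 90.8
shift [  0.   -0.  160.5] len 160.0 then turn -0.0
```

>>> servo_tool(
  deltas=[0.2,-15,-2,0,0,0.2,-35,-4,0,0,0.2,-40,-4,0,0,0.2,-45,-5,0,0,0.2,-45,-5,0,0,0.2,-40,-4,0,0,0.2,-40,-4,0,0,0.2,-30,-3,0,0],
)

```text
time: 6.55
tcp_pos: [0.4338, 0.0469, 0.2006]
ee_rot: [[0.105, 0.994, -0.005], [0.994, -0.105, -0.001], [-0.001, -0.005, -1.0]]
wrist_force: [0.9, 0.1, -1.6]
opening: 0.0281
finger_force: 20.0
```

>>> servo_tool(
  deltas=[0.2,0,0,0,4,0.2,0,0,0,8,0.2,0,0,0,8,0.2,0,0,0,8,0.2,0,0,0,8,0.2,0,0,0,8,0.2,0,0,0,8,0.2,0,0,0,8],
)

```text
time: 7.35
tcp_pos: [0.4346, 0.0489, 0.2006]
ee_rot: [[0.916, 0.402, -0.005], [0.402, -0.916, -0.0], [-0.004, -0.002, -1.0]]
wrist_force: [0.6, -0.7, -1.3]
opening: 0.028
finger_force: 20.0
```

>>> servo_tool(
  deltas=[0.2,0,0,0,8,0.2,0,0,0,8,0.2,0,0,0,8,0.2,0,0,0,6.8,0.2,0,0,0,0,0.2,0,0,0,0],
)

```text
time: 7.95
tcp_pos: [0.4356, 0.0491, 0.2014]
ee_rot: [[0.993, -0.115, -0.003], [-0.115, -0.993, 0.0], [-0.003, 0.0, -1.0]]
wrist_force: [0.9, 0.4, -2.0]
opening: 0.0279
finger_force: 20.0
```

```bash
python3 - <<'E'
from h import *
legs([(.437,.051,.203,-6.8),(.437,.051,.0425,-6.8)])
E
```

```text
now [0.4356 0.0491 0.2014] -6.6 t 7.95 open 0.0279
shift [ 1.2 -2.  -1.6] len 3.0 then turn 0.2
shift [  0.   -0.  160.5] len 160.0 then turn -0.0
```

>>> servo_tool(
  deltas=[0.2,0,0,25,0,0.2,0,0,35,0,0.2,0,0,35,0,0.2,0,0,30,0,0.2,0,0,17,0,0.2,0,0,10,0,0.2,0,0,0,0,0.2,0,0,0,0],
)

```text
time: 8.75
tcp_pos: [0.4375, 0.0494, 0.051]
ee_rot: [[0.993, -0.117, 0.0], [-0.117, -0.993, 0.0], [0.0, -0.0, -1.0]]
wrist_force: [0.8, 0.2, -1.9]
opening: 0.0277
finger_force: 20.0
```

>>> servo_tool(
  deltas=[0.2,0,0,3,0,0.2,0,0,3,0,0.2,0,0,2,0,0.2,0,0,1,0,0.2,0,0,0,0],
)

```text
time: 9.25
tcp_pos: [0.4373, 0.0494, 0.0417]
ee_rot: [[0.993, -0.118, 0.0], [-0.118, -0.993, 0.0], [0.0, -0.0, -1.0]]
wrist_force: [0.4, -0.1, -2.1]
opening: 0.0277
finger_force: 20.0
```

>>> servo_tool(
  deltas=[0.2,0,0,1,0,0.2,0,0,0,0,0.2,0,0,0,0],
)

```text
time: 9.55
tcp_pos: [0.4373, 0.0495, 0.0416]
ee_rot: [[0.993, -0.118, 0.001], [-0.118, -0.993, 0.0], [0.001, -0.0, -1.0]]
wrist_force: [-3.1, 0.1, 13.4]
opening: 0.0283
finger_force: 20.0
```

On the mat. Releasing, then up.

>>> servo_tool(
  deltas=[0.2,0,0,-0.5,0,0.57,0,0,0,0,0.57,0,0,0,0,0.57,0,0,0,0,0.57,0,0,0,0,0.57,0,0,-15,0,0.57,0,0,-30,0,1,0,0,-30,0],
)

```text
time: 10.35
tcp_pos: [0.4365, 0.0494, 0.1165]
ee_rot: [[0.993, -0.118, -0.002], [-0.118, -0.993, 0.0], [-0.002, 0.0, -1.0]]
wrist_force: [1.6, 0.1, -0.4]
opening: 0.0548
finger_force: 0.0
```

>>> servo_tool(
  deltas=[1,0,0,-30,-4,1,0,0,0,-8,1,0,0,0,-8,1,0,0,0,-8,1,0,0,0,-8,1,0,0,0,-8,1,0,0,0,-8,1,0,0,0,-8],
)

```text
time: 11.15
tcp_pos: [0.4371, 0.0494, 0.1461]
ee_rot: [[0.594, 0.804, -0.0], [0.804, -0.594, 0.0], [-0.0, -0.0, -1.0]]
wrist_force: [0.7, -0.1, -0.2]
opening: 0.0878
finger_force: 0.0
```

>>> servo_tool(
  deltas=[1,0,0,0,-8,1,0,0,0,-8,1,0,0,0,-8,1,0,0,0,-6,1,0,0,0,0,1,0,0,0,0],
)

```text
time: 11.75
tcp_pos: [0.4371, 0.0494, 0.1461]
ee_rot: [[0.121, 0.993, -0.0], [0.993, -0.121, 0.0], [0.0, -0.0, -1.0]]
wrist_force: [0.3, 1.1, 0.5]
opening: 0.0878
finger_force: 0.0
```

```bash
python3 - <<'E'
from h import *
g=grab('side');p=env.observe()['tcp_pos'];legs([(.4373,.0495,.040,83.2)])
u,v=proj(g,[.437,.05,.06])[0].astype(int)
b=cv2.resize(g['pixels'][v-55:v+45,u-60:u+60],None,fx=5,fy=5,interpolation=cv2.INTER_CUBIC);print(u-60,v-55)
cv2.imwrite('pics/m1.png',b[:,:,::-1])
E
```

```text
now [0.4371 0.0494 0.1461] 83.1 t 11.8 open 0.0877
shift [1.000e-01 1.000e-01 1.061e+02] len 106.0 then turn -0.1
250 210
```

View pics/m1.png

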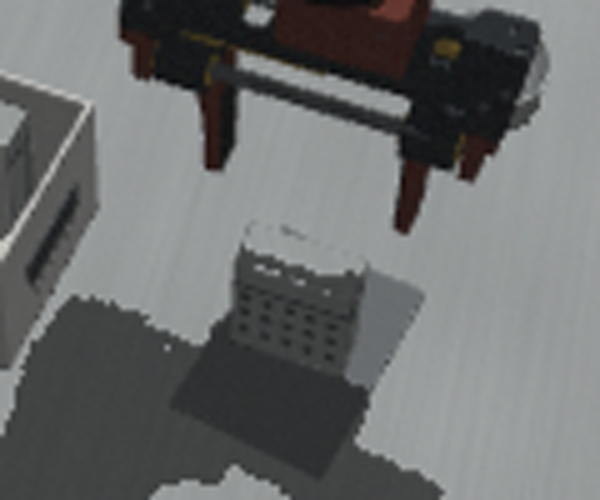

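The box stands upright on the mat (crop 240–370, 225–370), with the fingers straddling its narrow ends at (215,165) and (402,230). Going down to grip.

>>> servo_tool(
  deltas=[1,0,0,25,0,1,0,0,30,0,1,0,0,28,0,1,0,0,20,0,1,0,0,0,0,1,0,0,0,0],
)

```text
time: 12.4
tcp_pos: [0.4371, 0.0494, 0.0432]
ee_rot: [[0.119, 0.993, -0.001], [0.993, -0.119, 0.0], [0.0, -0.001, -1.0]]
wrist_force: [-0.9, 0.5, 1.2]
opening: 0.0878
finger_force: 0.0
```

>>> servo_tool(
  deltas=[0.6,0,0,0,0,0.6,0,0,0,0,0.6,0,0,0,0,0.6,0,0,0,0,0.6,0,0,0,0,0.6,0,0,0,0],
  squeeze=25,
)

```text
time: 13.0
tcp_pos: [0.4382, 0.0494, 0.044]
ee_rot: [[0.118, 0.993, 0.002], [0.993, -0.118, 0.0], [0.0, 0.002, -1.0]]
wrist_force: [0.2, -0.0, 7.6]
opening: 0.064
finger_force: 25.0
```

```bash
python3 - <<'E'
from h import *
legs([(.4373,.0495,.20,83.2),(.644,.036,.2,83.2),(.644,.036,.14,83.2),(.644,.036,.043,83.2)])
E
```

```text
now [0.4382 0.0494 0.044 ] 83.2 t 13.0 open 0.064
shift [   0.    -0.9 -156. ] len 156.0 then turn 0.0
shift [ 11.1 206.8  -0. ] len 207.0 then turn -0.0
shift [ 0.  0. 60.] len 60.0 then turn -0.0
shift [ 0.  0. 97.] len 97.0 then turn -0.0
```

>>> servo_tool(
  deltas=[0.6,0,0,-10,0,0.6,0,0,-20,0,0.6,0,0,-30,0,0.6,0,0,-30,0,0.6,0,0,-30,0,0.6,0,0,-20,0,0.6,0,0,-5,0],
)

```text
time: 13.7
tcp_pos: [0.4383, 0.0494, 0.1907]
ee_rot: [[0.118, 0.993, 0.004], [0.993, -0.118, -0.0], [0.0, 0.004, -1.0]]
wrist_force: [0.6, -0.2, -1.8]
opening: 0.0637
finger_force: 25.0
```

>>> servo_tool(
  deltas=[0.6,1,15,0,0,0.6,2,35,0,0,0.6,2,40,0,0,0.6,2,40,0,0,0.6,2,40,0,0,0.6,2,25,0,0,0.6,0,12,0,0,0.6,0,0,0,0],
)

```text
time: 14.5
tcp_pos: [0.6448, 0.0356, 0.1861]
ee_rot: [[0.118, 0.993, -0.002], [0.993, -0.118, 0.0], [-0.0, -0.002, -1.0]]
wrist_force: [0.1, 0.1, -1.7]
opening: 0.0637
finger_force: 25.0
```

>>> servo_tool(
  deltas=[0.6,0,0,10,0,0.6,0,0,20,0,0.6,0,0,8,0,0.6,0,0,0,0,0.6,0,0,0,0],
)

```text
time: 15.0
tcp_pos: [0.6435, 0.036, 0.1504]
ee_rot: [[0.118, 0.993, -0.0], [0.993, -0.118, 0.0], [0.0, -0.0, -1.0]]
wrist_force: [0.1, 1.1, -1.5]
opening: 0.064
finger_force: 25.0
```

```bash
python3 - <<'E'
from h import *
legs([(.645,.0355,.043,83.2)])
f=grab('top');g=grab('side');p=np.array(env.observe()['tcp_pos'])
a=cv2.resize(f['pixels'][160:230,210:267],None,fx=7,fy=7,interpolation=cv2.INTER_CUBIC)
b=cv2.resize(g['pixels'][212:292,200:275],None,fx=5.3,fy=5.3,interpolation=cv2.INTER_CUBIC)
o=np.zeros((490,800,3),np.uint8);o[:,:399]=a;o[:424,400:400+b.shape[1]]=b[:424]
cv2.imwrite('pics/c1.png',np.clip(o[:,:,::-1].astype(float)*1.3,0,255).astype(np.uint8))
E
```

```text
now [0.6435 0.036  0.1504] 83.2 t 15.0 open 0.064
shift [ -0.3   1.6 107.4] len 107.0 then turn 0.0
```

View pics/c1.png

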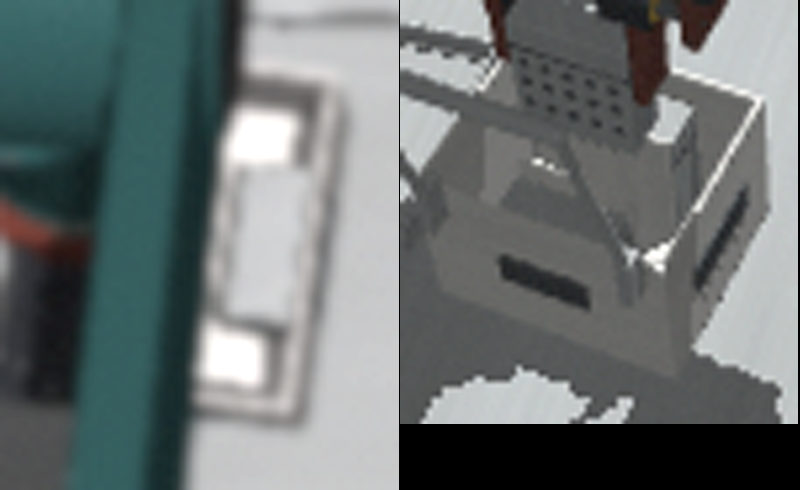

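The side half shows the box above the bay, its lower near edge running from about (517,108) to (648,146). I'll use that corner to compare the side camera with the arm.

```bash
python3 - <<'E'
from h import *
g=grab('side');S=lambda l:(np.array(l,float)+.5-[400,0])/5.3-.5+[200,212]
q=onz(g,S([(517,108),(648,146)]),.1104);print('seen',q.round(4))
c=np.array([.6435,.036]);a=np.radians(-6.8);ux=np.array([np.cos(a),np.sin(a)]);uy=np.array([-ux[1],ux[0]])
e=np.array([np.r_[c+.032*ux+.014*uy,.1104],np.r_[c-.032*ux+.014*uy,.1104]]);print('expected',e.round(4),(proj(g,e)-S([[0,0]])*0-[200,212])*5.3+[400,0])
k=np.array(g['pixels']).astype(float).mean(2)
E
```

```text
seen [[0.6818 0.0411 0.1104]
 [0.6108 0.0466 0.1104]]
expected [[0.6769 0.0461 0.1104]
 [0.6134 0.0537 0.1104]] [[520.26846299 115.45973616]
 [636.12004379 153.91637485]]
```

Corner picking is only good to a few mm here, so I'll use touch. I'll lower slowly and watch the force at the plate tops (TCP about 0.129).

>>> servo_tool(
  deltas=[0.6,0,1,8,0,0.6,0,0,8,0,0.6,0,0,3,0,0.6,0,0,3,0,0.6,0,0,2,0,0.6,0,0,2,0,0.6,0,0,0,0],
)

```text
time: 15.85
tcp_pos: [0.645, 0.0358, 0.1239]
ee_rot: [[0.118, 0.993, -0.0], [0.993, -0.118, 0.0], [0.0, -0.0, -1.0]]
wrist_force: [-0.4, -0.7, -2.0]
opening: 0.0635
finger_force: 25.0
```

It went in without contact. Continuing down.

>>> servo_tool(
  deltas=[0.6,0,0,5,0,0.6,0,0,10,0,0.6,0,0,15,0,0.6,0,0,15,0,0.6,0,0,14,0,0.6,0,0,8,0,0.6,0,0,0,0,0.6,0,0,0,0],
)

```text
time: 16.65
tcp_pos: [0.6451, 0.0358, 0.057]
ee_rot: [[0.118, 0.993, -0.0], [0.993, -0.118, 0.0], [0.0, -0.0, -1.0]]
wrist_force: [-0.0, 0.6, -1.7]
opening: 0.064
finger_force: 25.0
```

>>> servo_tool(
  deltas=[0.6,2,0,0,0,0.6,0,0,0,0],
)

```text
time: 16.85
tcp_pos: [0.646, 0.0381, 0.058]
ee_rot: [[0.118, 0.993, 0.001], [0.993, -0.118, 0.0], [0.0, 0.001, -1.0]]
wrist_force: [-0.4, -0.5, -1.9]
opening: 0.0643
finger_force: 25.0
```

>>> servo_tool(
  deltas=[0.6,1,0,0,0,0.6,0,0,0,0],
)

```text
time: 17.05
tcp_pos: [0.6457, 0.0389, 0.0576]
ee_rot: [[0.118, 0.993, 0.001], [0.993, -0.118, 0.0], [0.0, 0.001, -1.0]]
wrist_force: [-0.1, -0.2, -2.2]
opening: 0.064
finger_force: 25.0
```

>>> servo_tool(
  deltas=[0.6,1,0,0,0,0.6,0,0,0,0],
)

```text
time: 17.25
tcp_pos: [0.6456, 0.0399, 0.0573]
ee_rot: [[0.118, 0.993, 0.0], [0.993, -0.118, 0.0], [0.0, 0.0, -1.0]]
wrist_force: [-0.1, -0.6, -2.5]
opening: 0.0639
finger_force: 25.0
```

>>> servo_tool(
  deltas=[0.6,1,0,0,0,0.6,0,0,0,0],
)

```text
time: 17.45
tcp_pos: [0.6456, 0.0409, 0.0572]
ee_rot: [[0.118, 0.993, -0.0], [0.993, -0.118, 0.0], [0.0, -0.0, -1.0]]
wrist_force: [0.6, 0.9, -2.0]
opening: 0.0638
finger_force: 25.0
```

>>> servo_tool(
  deltas=[0.6,1,0,0,0,0.6,0,0,0,0],
)

```text
time: 17.65
tcp_pos: [0.6457, 0.0412, 0.0572]
ee_rot: [[0.118, 0.993, -0.0], [0.993, -0.118, -0.001], [-0.001, -0.0, -1.0]]
wrist_force: [-1.2, -3.4, -0.8]
opening: 0.0639
finger_force: 25.0
```

>>> servo_tool(
  deltas=[0.6,1,0,0,0,0.6,0,0,0,0],
)

```text
time: 17.85
tcp_pos: [0.6457, 0.0413, 0.0572]
ee_rot: [[0.118, 0.993, -0.0], [0.993, -0.118, -0.002], [-0.002, -0.0, -1.0]]
wrist_force: [-1.2, -6.8, -1.6]
opening: 0.0638
finger_force: 25.0
```

Contact on the +y plate at TCP y≈0.0411, so the bay axis is at y≈0.0373. Centring and lowering to the floor.

>>> servo_tool(
  deltas=[0.6,-3,0,0,0,0.6,-2.4,0,3,0,0.6,0,0,4,0,0.6,0,0,3,0,0.6,0,0,2,0,0.6,0,0,0,0,0.6,0,0,0,0],
)

```text
time: 18.55
tcp_pos: [0.6452, 0.0376, 0.045]
ee_rot: [[0.118, 0.993, -0.0], [0.993, -0.118, 0.0], [0.0, -0.0, -1.0]]
wrist_force: [-0.4, -0.3, -0.8]
opening: 0.0638
finger_force: 25.0
```

>>> servo_tool(
  deltas=[0.6,0,0,2,0,0.6,0,0,0,0,0.6,0,0,0,0],
)

```text
time: 18.85
tcp_pos: [0.6453, 0.0374, 0.0432]
ee_rot: [[0.118, 0.993, -0.0], [0.993, -0.118, 0.0], [0.0, -0.0, -1.0]]
wrist_force: [-0.5, 0.3, -1.9]
opening: 0.0643
finger_force: 25.0
```

>>> servo_tool(
  deltas=[0.6,0,0,1,0,0.6,0,0,0,0,0.6,0,0,0,0],
)

```text
time: 19.15
tcp_pos: [0.6453, 0.0374, 0.043]
ee_rot: [[0.118, 0.993, 0.0], [0.993, -0.118, 0.0], [0.0, 0.0, -1.0]]
wrist_force: [-2.5, 0.4, 4.8]
opening: 0.0641
finger_force: 25.0
```

Seated. I'll release, lift to 0.088 and touch a wall with a finger to find the container's x.

>>> servo_tool(
  deltas=[0.6,0,0,-0.5,0,0.9,0,0,0,0,0.9,0,0,0,0,0.9,0,0,0,0,0.9,0,0,-15,0,0.9,0,0,-20,0,1,0,0,-10,0,1,0,0,0,0],
)

```text
time: 19.95
tcp_pos: [0.647, 0.0373, 0.0901]
ee_rot: [[0.118, 0.993, 0.004], [0.993, -0.118, -0.0], [0.0, 0.004, -1.0]]
wrist_force: [-0.0, 0.1, -0.4]
opening: 0.087
finger_force: 0.0
```

>>> servo_tool(
  deltas=[1,0,3,0,0,1,0,2,0,0,1,0,0,0,0,1,0,0,0,0],
)

```text
time: 20.35
tcp_pos: [0.6499, 0.0368, 0.0869]
ee_rot: [[0.118, 0.993, -0.001], [0.993, -0.118, 0.0], [0.0, -0.001, -1.0]]
wrist_force: [0.6, 0.1, 0.1]
opening: 0.0876
finger_force: 0.0
```

>>> servo_tool(
  deltas=[1,0,1,0,0,1,0,0,0,0,1,0,0,0,0],
)

```text
time: 20.65
tcp_pos: [0.6512, 0.0367, 0.0876]
ee_rot: [[0.118, 0.993, -0.0], [0.993, -0.118, 0.0], [0.0, -0.0, -1.0]]
wrist_force: [0.1, 0.7, -0.1]
opening: 0.0877
finger_force: 0.0
```

>>> servo_tool(
  deltas=[1,0,1,0,0,1,0,0,0,0,1,0,0,0,0],
)

```text
time: 20.95
tcp_pos: [0.6523, 0.0365, 0.0877]
ee_rot: [[0.118, 0.993, 0.0], [0.993, -0.118, 0.0], [0.0, 0.0, -1.0]]
wrist_force: [-0.3, 0.2, -0.4]
opening: 0.0879
finger_force: 0.0
```

>>> servo_tool(
  deltas=[1,0,1,0,0,1,0,0,0,0,1,0,0,0,0],
)

```text
time: 21.25
tcp_pos: [0.6533, 0.0364, 0.0877]
ee_rot: [[0.118, 0.993, 0.0], [0.993, -0.118, 0.0], [0.0, -0.0, -1.0]]
wrist_force: [-0.2, 0.6, -0.2]
opening: 0.0877
finger_force: 0.0
```

>>> servo_tool(
  deltas=[1,0,1,0,0,1,0,0,0,0,1,0,0,0,0],
)

```text
time: 21.55
tcp_pos: [0.6543, 0.0363, 0.0877]
ee_rot: [[0.118, 0.993, 0.0], [0.993, -0.118, 0.0], [0.0, 0.0, -1.0]]
wrist_force: [-0.3, 0.3, 0.6]
opening: 0.088
finger_force: 0.0
```

>>> servo_tool(
  deltas=[1,0,1,0,0,1,0,0,0,0,1,0,0,0,0],
)

```text
time: 21.85
tcp_pos: [0.6552, 0.0362, 0.0877]
ee_rot: [[0.118, 0.993, -0.0], [0.993, -0.118, 0.0], [0.0, -0.0, -1.0]]
wrist_force: [-0.4, -0.1, 0.8]
opening: 0.0881
finger_force: 0.0
```

>>> servo_tool(
  deltas=[1,0,1,0,0,1,0,0,0,0,1,0,0,0,0],
)

```text
time: 22.15
tcp_pos: [0.6562, 0.0361, 0.0877]
ee_rot: [[0.118, 0.993, 0.0], [0.993, -0.118, 0.0], [0.0, 0.0, -1.0]]
wrist_force: [-0.8, 0.2, 0.0]
opening: 0.088
finger_force: 0.0
```

>>> servo_tool(
  deltas=[1,0,1.5,0,0,1,0,0,0,0,1,0,0,0,0],
)

```text
time: 22.45
tcp_pos: [0.6574, 0.0359, 0.0876]
ee_rot: [[0.118, 0.993, -0.001], [0.993, -0.118, 0.0], [0.0, -0.001, -1.0]]
wrist_force: [-1.2, 1.4, 0.7]
opening: 0.0881
finger_force: 0.6
```

>>> servo_tool(
  deltas=[1,0,1.5,0,0,1,0,0,0,0,1,0,0,0,0],
)

```text
time: 22.75
tcp_pos: [0.6575, 0.036, 0.0874]
ee_rot: [[0.118, 0.993, -0.003], [0.993, -0.118, 0.0], [0.0, -0.003, -1.0]]
wrist_force: [-5.2, 1.0, 3.3]
opening: 0.0879
finger_force: 2.6
```

>>> servo_tool(
  deltas=[1,0,1.5,0,0,1,0,0,0,0,1,0,0,0,0],
)

```text
time: 23.05
tcp_pos: [0.6575, 0.0361, 0.0873]
ee_rot: [[0.118, 0.993, -0.006], [0.993, -0.118, 0.001], [0.0, -0.006, -1.0]]
wrist_force: [-8.5, 1.1, 4.3]
opening: 0.0877
finger_force: 4.2
```

Contact at x=0.6573. Now the other wall.

>>> servo_tool(
  deltas=[1,0,-8,0,0,1,0,-8,0,0,1,0,-6,0,0,1,0,-2,0,0,1,0,0,0,0,1,0,0,0,0],
)

```text
time: 23.65
tcp_pos: [0.6372, 0.0384, 0.0878]
ee_rot: [[0.118, 0.993, 0.001], [0.993, -0.118, 0.0], [0.0, 0.001, -1.0]]
wrist_force: [0.1, 0.1, -0.5]
opening: 0.0875
finger_force: 0.0
```

>>> servo_tool(
  deltas=[1,0,-1.5,0,0,1,0,0,0,0,1,0,0,0,0],
)

```text
time: 23.95
tcp_pos: [0.6354, 0.0385, 0.0876]
ee_rot: [[0.118, 0.993, 0.0], [0.993, -0.118, 0.0], [0.0, 0.0, -1.0]]
wrist_force: [1.2, -1.0, 0.6]
opening: 0.0878
finger_force: 0.0
```

>>> servo_tool(
  deltas=[1,0,-1.5,0,0,1,0,0,0,0,1,0,0,0,0],
)

```text
time: 24.25
tcp_pos: [0.6338, 0.0388, 0.0876]
ee_rot: [[0.118, 0.993, -0.0], [0.993, -0.118, 0.0], [0.0, -0.0, -1.0]]
wrist_force: [0.7, -0.2, -0.4]
opening: 0.088
finger_force: 0.0
```

>>> servo_tool(
  deltas=[1,0,-1.5,0,0,1,0,0,0,0,1,0,0,0,0],
)

```text
time: 24.55
tcp_pos: [0.6323, 0.0389, 0.0877]
ee_rot: [[0.118, 0.993, -0.0], [0.993, -0.118, 0.0], [0.0, -0.0, -1.0]]
wrist_force: [-0.4, 0.1, -0.4]
opening: 0.0878
finger_force: 0.0
```

>>> servo_tool(
  deltas=[1,0,-1,0,0,1,0,0,0,0],
)

```text
time: 24.75
tcp_pos: [0.6315, 0.0391, 0.0877]
ee_rot: [[0.118, 0.993, 0.0], [0.993, -0.118, 0.0], [0.0, 0.0, -1.0]]
wrist_force: [-0.0, -0.3, -0.5]
opening: 0.0877
finger_force: 0.2
```

>>> servo_tool(
  deltas=[1,0,-1,0,0,1,0,0,0,0],
)

```text
time: 24.95
tcp_pos: [0.6314, 0.0391, 0.0879]
ee_rot: [[0.118, 0.993, 0.002], [0.993, -0.118, -0.0], [0.0, 0.002, -1.0]]
wrist_force: [2.8, -0.0, -2.9]
opening: 0.0879
finger_force: 1.6
```

>>> servo_tool(
  deltas=[1,0,-1,0,0,1,0,0,0,0],
)

```text
time: 25.15
tcp_pos: [0.6313, 0.0391, 0.0881]
ee_rot: [[0.118, 0.993, 0.004], [0.993, -0.118, -0.0], [0.0, 0.004, -1.0]]
wrist_force: [5.8, -0.7, -3.5]
opening: 0.0881
finger_force: 2.7
```

Contacts at 0.6573 and 0.6315 put the container centre at (0.6444, 0.0374). I'll lift away and measure the lid more finely.

>>> servo_tool(
  deltas=[1,0,6,0,0,1,0,7,-10,0,1,0,0,-40,0,1,0,0,-45,0,1,0,0,-45,0,1,0,0,-30,0,1,0,0,0,0],
)

```text
time: 25.85
tcp_pos: [0.6453, 0.0377, 0.2641]
ee_rot: [[0.118, 0.993, 0.009], [0.993, -0.118, -0.0], [0.001, 0.009, -1.0]]
wrist_force: [0.6, 0.7, 0.8]
opening: 0.0881
finger_force: 0.0
```

```bash
python3 - <<'E'
from h import *
for n,(x0,y0,x1,y1) in (('top',(330,200,400,270)),('side',(280,155,340,197))):
    f=grab(n);im=f['pixels'][y0:y1,x0:x1].astype(np.float32)
    u=cv2.resize(im,None,fx=8,fy=8,interpolation=cv2.INTER_CUBIC)
    gray=u.min(2);m=gray[gray>190].mean() if (gray>190).any() else 0;bg=np.median(gray[:40])
    mk=(gray>(m+bg)/2).astype(np.uint8)
    mk=cv2.morphologyEx(mk,cv2.MORPH_OPEN,np.ones((9,9),np.uint8))
    c=max(cv2.findContours(mk,cv2.RETR_EXTERNAL,cv2.CHAIN_APPROX_NONE)[0],key=cv2.contourArea)
    ap=cv2.approxPolyDP(cv2.convexHull(c),20,True)[:,0]
    uv=(ap+.5)/8-.5+[x0,y0]; P=onz(f,uv,.010)
    r=cv2.minAreaRect(onz(f,(c[:,0]+.5)/8-.5+[x0,y0],.010)[:,:2].astype(np.float32)*1000)
    print(n,m,bg,len(ap),'rect mm',np.round(r[0],1),np.round(r[1],1),round(r[2],2),'corner mean',P.mean(0).round(4))
    dk=(u.max(2)<85).astype(np.uint8);c=max(cv2.findContours(dk,cv2.RETR_EXTERNAL,cv2.CHAIN_APPROX_NONE)[0],key=cv2.contourArea)
    r=cv2.minAreaRect(onz(f,(c[:,0]+.5)/8-.5+[x0,y0],.046)[:,:2].astype(np.float32)*1000)
    print('  bar at .046',np.round(r[0],1),np.round(r[1],1),round(r[2],2))
legs([(.5225,-.343,.20,101)])
E
```

```text
top 212.35425 157.80304 4 rect mm [ 523.3 -346.4] [142.3 119.7] 10.79 corner mean [ 0.5228 -0.3463  0.01  ]
  bar at .046 [ 525.2 -340.3] [12.5 69.1] 11.14
side 192.01268 142.42911 4 rect mm [ 523.  -342.5] [141.4 118.4] 10.91 corner mean [ 0.5222 -0.3422  0.01  ]
  bar at .046 [ 522.  -319.9] [ 20.6 108. ] 11.3
now [0.6424 0.0377 0.2587] 83.2 t 25.95 open 0.0877
shift [-392.2  -74.2   58.7] len 403.0 then turn -17.8
```

The lid measures 142×120 mm in both views. Its centre is about (0.523, -0.343), yaw 10.9°. Moving over it.

>>> servo_tool(
  deltas=[0.5,-30,-6,0,0,0.5,-46,-8,0,0,0.5,-46,-9,0,0,0.5,-46,-9,0,0,0.5,-46,-9,0,0,0.5,-46,-9,0,0,0.5,-46,-9,0,0,0.5,-46,-9,0,0],
)

```text
time: 26.75
tcp_pos: [0.5312, -0.3046, 0.2554]
ee_rot: [[0.118, 0.993, -0.004], [0.993, -0.118, 0.003], [0.002, -0.004, -1.0]]
wrist_force: [0.7, 0.4, 0.5]
opening: 0.0441
finger_force: 0.0
```

>>> servo_tool(
  deltas=[0.5,-40,-6,0,0,0.5,0,0,0,-6,0.5,0,0,40,-6,0.5,0,0,40,-5.7,0.5,0,0,40,0,0.5,0,0,20,0,0.5,0,0,0,0,0.5,0,0,0,0],
)

```text
time: 27.55
tcp_pos: [0.5218, -0.3421, 0.1166]
ee_rot: [[-0.19, 0.982, -0.002], [0.982, 0.19, 0.002], [0.003, -0.002, -1.0]]
wrist_force: [-1.4, 0.1, 0.4]
opening: 0.044
finger_force: 0.0
```

```bash
python3 - <<'E'
from h import *
legs([(.523,-.3432,.021,100.9)])
E
```

```text
now [ 0.5218 -0.3421  0.1166] 100.9 t 27.55 open 0.044
shift [-1.3  1.  95.6] len 96.0 then turn 0.0
```

>>> servo_tool(
  deltas=[0.5,-1,1,25,0,0.5,0,0,30,0,0.5,0,0,22,0,0.5,0,0,12,0,0.5,0,0,6,0,0.5,0,0,0,0,0.5,0,0,0,0],
)

```text
time: 28.25
tcp_pos: [0.5246, -0.3442, 0.0238]
ee_rot: [[-0.19, 0.982, 0.002], [0.982, 0.19, -0.001], [-0.001, 0.001, -1.0]]
wrist_force: [-0.2, -0.4, -0.3]
opening: 0.0437
finger_force: 0.0
```

>>> servo_tool(
  deltas=[0.05,0,0,0,0,0.05,0,0,0,0,0.05,0,0,0,0,0.05,0,0,0,0,0.05,0,0,0,0,0.05,0,0,0,0],
  squeeze=40,
)

```text
time: 28.85
tcp_pos: [0.5236, -0.3436, 0.0229]
ee_rot: [[-0.19, 0.982, -0.0], [0.982, 0.19, 0.0], [0.0, -0.0, -1.0]]
wrist_force: [-1.9, -0.8, 3.4]
opening: 0.0137
finger_force: 40.0
```

Gripped at 13.7 mm. I'll lift slowly and check the lid hangs level.

>>> servo_tool(
  deltas=[0.05,0,0,-5,0,0.05,0,0,-10,0,0.05,0,0,-20,0,0.05,0,0,-35,0,0.05,0,0,-40,0,0.05,0,0,-40,0,0.05,0,0,-40,0,0.05,0,0,-20,0],
)

```text
time: 29.65
tcp_pos: [0.525, -0.3444, 0.2372]
ee_rot: [[-0.19, 0.982, 0.004], [0.982, 0.19, -0.003], [-0.004, 0.004, -1.0]]
wrist_force: [0.8, -0.5, -3.8]
opening: 0.0136
finger_force: 40.0
```

>>> servo_tool(
  deltas=[0.05,0,0,0,4,0.05,0,0,0,6,0.05,0,0,0,5,0.05,0,0,0,2.7,0.05,0,0,0,0],
)

```text
time: 30.15
tcp_pos: [0.5234, -0.3432, 0.2328]
ee_rot: [[0.118, 0.993, -0.0], [0.993, -0.118, 0.001], [0.001, -0.0, -1.0]]
wrist_force: [-0.4, -0.6, -3.9]
opening: 0.0138
finger_force: 40.0
```

```bash
python3 - <<'E'
from h import *
legs([(.6444,.0374,.225,83.2)])
s=env.observe();print(s['wrist_force'],s['torque'])
g=grab('side');p=np.array(s['tcp_pos']);u,v=proj(g,p)[0].astype(int);print(u,v)
v0=max(v-50,0);u0=max(u-60,0)
b=cv2.resize(g['pixels'][v0:v0+100,u0:u0+120],None,fx=5,fy=5,interpolation=cv2.INTER_CUBIC)
cv2.imwrite('pics/l1.png',b[:,:,::-1])
E
```

```text
now [ 0.5234 -0.3432  0.2328] 83.2 t 30.15 open 0.0138
shift [392.2  75.1   7.8] len 399.0 then turn 0.0
[-0.37423958 -0.5651395  -3.88414005] [-0.05096999 -0.0355053   0.0081466 ]
313 120
```

View pics/l1.png

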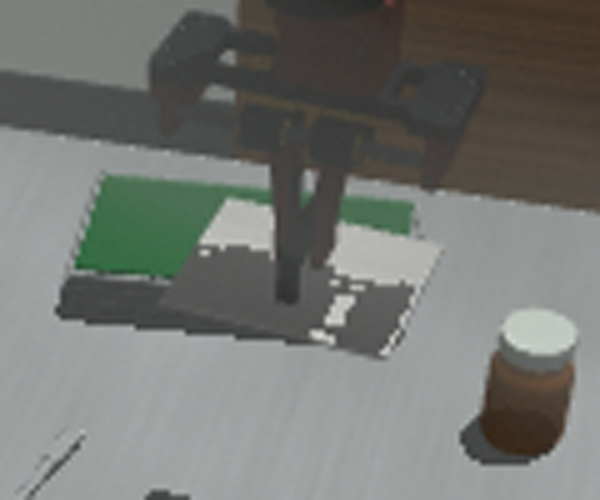

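The lid hangs level in the grip (plate from about (160,300) to (440,245) in the crop). Carrying it to the container.

>>> servo_tool(
  deltas=[0.05,15,3,0,0,0.05,30,6,0,0,0.05,40,8,0,0,0.05,45,8,0,0,0.05,45,9,0,0,0.05,45,9,0,0,0.05,45,8,0,0,0.05,42,8,0,0],
)

```text
time: 31.0
tcp_pos: [0.6185, -0.0424, 0.2328]
ee_rot: [[0.116, 0.993, -0.0], [0.993, -0.116, 0.001], [0.001, -0.0, -1.0]]
wrist_force: [0.7, 1.1, -3.5]
opening: 0.0135
finger_force: 40.0
```

>>> servo_tool(
  deltas=[0.05,35,7,0,0,0.05,25,5,0,0,0.05,15,3,0,0,0.05,10,1,0,0,0.05,0,0,0,0,0.05,0,0,0,0],
)

```text
time: 31.6
tcp_pos: [0.6441, 0.036, 0.2326]
ee_rot: [[0.118, 0.993, -0.001], [0.993, -0.118, -0.001], [-0.001, -0.001, -1.0]]
wrist_force: [-0.1, -0.2, -4.1]
opening: 0.0139
finger_force: 40.0
```

```bash
python3 - <<'E'
from h import *
legs([(.6444,.0374,.130,83.2)])
E
```

```text
now [0.6441 0.036  0.2326] 83.2 t 31.6 open 0.0139
shift [  1.4   0.2 102.6] len 103.0 then turn 0.0
```

>>> servo_tool(
  deltas=[0.05,1,0,20,0,0.05,0,0,30,0,0.05,0,0,30,0,0.05,0,0,18,0,0.05,0,0,8,0,0.05,0,0,0,0,0.05,0,0,0,0],
)

```text
time: 32.3
tcp_pos: [0.6453, 0.0371, 0.1277]
ee_rot: [[0.119, 0.993, 0.001], [0.993, -0.119, -0.0], [0.0, 0.001, -1.0]]
wrist_force: [-0.1, 0.9, -3.8]
opening: 0.0138
finger_force: 40.0
```

>>> servo_tool(
  deltas=[0.05,0,0,3,0,0.05,0,0,2,0,0.05,0,0,2,0,0.05,0,0,0,0,0.05,0,0,0,0],
)

```text
time: 32.8
tcp_pos: [0.6445, 0.0379, 0.1197]
ee_rot: [[0.118, 0.993, -0.0], [0.993, -0.118, 0.0], [0.0, -0.0, -1.0]]
wrist_force: [-0.5, 0.5, -3.8]
opening: 0.0138
finger_force: 40.0
```

>>> servo_tool(
  deltas=[0.05,0,0,2,0,0.05,0,0,1,0,0.05,0,0,0,0,0.05,0,0,0,0],
)

```text
time: 33.2
tcp_pos: [0.6445, 0.0378, 0.1166]
ee_rot: [[0.118, 0.993, -0.0], [0.993, -0.118, 0.0], [0.0, -0.0, -1.0]]
wrist_force: [-0.7, 0.4, -3.6]
opening: 0.0137
finger_force: 40.0
```

The plug is inside the rim with no contact. Continuing to home (about 0.1129).

>>> servo_tool(
  deltas=[0.05,0,0,2,0,0.05,0,0,1,0,0.05,0,0,0,0,0.05,0,0,0,0],
)

```text
time: 33.6
tcp_pos: [0.6445, 0.0378, 0.1136]
ee_rot: [[0.118, 0.993, -0.0], [0.993, -0.118, 0.0], [0.0, -0.0, -1.0]]
wrist_force: [0.5, 0.0, -4.5]
opening: 0.0136
finger_force: 40.0
```

>>> servo_tool(
  deltas=[0.05,0,0,1,0,0.05,0,0,0,0,0.05,0,0,0,0],
)

```text
time: 33.9
tcp_pos: [0.6448, 0.0378, 0.1129]
ee_rot: [[0.118, 0.993, 0.0], [0.993, -0.118, 0.0], [0.0, 0.0, -1.0]]
wrist_force: [-0.3, -0.2, -2.5]
opening: 0.0136
finger_force: 40.0
```

>>> servo_tool(
  deltas=[0.05,0,0,0.5,0,0.5,0,0,0,0,0.5,0,0,0,0,0.5,0,0,0,0,0.5,0,0,0,0,0.5,0,0,0,0,0.5,0,0,-10,0,0.5,0,0,-25,0],
)

```text
time: 34.7
tcp_pos: [0.6428, 0.0379, 0.1458]
ee_rot: [[0.118, 0.993, -0.005], [0.993, -0.118, 0.0], [-0.0, -0.005, -1.0]]
wrist_force: [0.2, -0.8, -0.1]
opening: 0.0442
finger_force: 0.0
```

>>> servo_tool(
  deltas=[0.5,0,0,-45,0,0.5,0,0,-45,0,0.5,0,0,-45,0,0,0,0,-45,0,0,0,0,0,0,0,0,0,0,0],
)

```text
time: 35.3
tcp_pos: [0.6452, 0.0378, 0.3293]
ee_rot: [[0.118, 0.993, 0.004], [0.993, -0.118, -0.0], [0.0, 0.004, -1.0]]
wrist_force: [-0.4, 0.3, -1.0]
opening: 0.0235
finger_force: 0.0
```

```bash
python3 - <<'E'
from h import *
c=np.array([.6444,.0374]);uy=np.array([.118,.993])
P=lambda o,z:(*(c+o*uy),z,83.2)
legs([P(.137,.33),P(.137,.223),P(.008,.223)])
# lid pose check from the side view: bright plate at z=.1
g=grab('side');f=grab('top')
for n,F in(('top',f),('side',g)):
    q=proj(F,[[*(c+0*uy),.1]])[0];print(n,q)
    x0,y0=(q-45).astype(int);u=cv2.resize(F['pixels'][y0:y0+90,x0:x0+90].astype(np.float32),None,fx=8,fy=8,interpolation=cv2.INTER_CUBIC)
    mk=cv2.morphologyEx((u.min(2)>175).astype(np.uint8),cv2.MORPH_CLOSE,np.ones((25,25)))
    cc=max(cv2.findContours(mk,cv2.RETR_EXTERNAL,cv2.CHAIN_APPROX_NONE)[0],key=cv2.contourArea)
    r=cv2.minAreaRect(onz(F,(cc[:,0]+.5)/8-.5+[x0,y0],.1)[:,:2].astype(np.float32)*1000);print(np.round(r[0],1),np.round(r[1],1),round(r[2],1))
E
```

```text
now [0.6452 0.0378 0.3293] 83.2 t 35.3 open 0.0235
shift [136.5  -0.8  -0.7] len 137.0 then turn 0.0
shift [  0.   0. 107.] len 107.0 then turn -0.0
shift [-1.29e+02  1.00e-01 -0.00e+00] len 129.0 then turn -0.0
top [233.58249593 191.68953464]
[644.4  14.9] [ 76.9 142.7] 82.8
side [235.79854357 236.25992685]
[612.6  36.4] [ 63.  113.2] 2.5
```

The lid is home: the top view gives a 142.7 mm edge at x=644.4 mm, angle about -7.2°. Next is the clamp: go over and behind the bar with the fingers shut.

>>> servo_tool(
  deltas=[0,30,0,0,0,0,45,0,0,0,0,45,0,0,0,0,22,0,0,0,0,0,0,35,0,0,0,0,40,0,0,0,0,32,0,0,0,0,0,0],
)

```text
time: 36.2
tcp_pos: [0.6563, 0.1781, 0.2127]
ee_rot: [[0.118, 0.993, -0.014], [0.993, -0.118, -0.002], [-0.004, -0.013, -1.0]]
wrist_force: [-0.3, -0.1, 0.7]
opening: 0.0002
finger_force: 0.0
```

>>> servo_tool(
  deltas=[0,-10,0,0,0,0,-10,0,0,0,0,-10,0,0,0,0,-10,0,0,0],
)

```text
time: 36.6
tcp_pos: [0.6577, 0.1383, 0.2223]
ee_rot: [[0.118, 0.993, 0.004], [0.993, -0.118, 0.001], [0.001, 0.004, -1.0]]
wrist_force: [0.3, 2.0, 0.7]
opening: 0.0003
finger_force: 1.0
```

```bash
python3 - <<'E'
from h import *
s=env.observe();p=np.array(s['tcp_pos']);print(p,((p[:2]-[.6444,.0374])@[.118,.993]),s['wrist_force'])
E
```

```text
[0.65773009 0.13833142 0.22234173] 0.10179785206085794 [0.30156703 1.9993591  0.67110171]
```

The bar is moving (2 N). Pushing on past vertical.

>>> servo_tool(
  deltas=[0,-12,0,0,0,0,-12,0,0,0,0,-12,0,0,0,0,-12,0,0,0,0,-12,0,0,0,0,-12,0,0,0,0,-10,0,0,0,0,-10,0,0,0],
)

```text
time: 37.4
tcp_pos: [0.6455, 0.047, 0.22]
ee_rot: [[0.118, 0.993, -0.0], [0.993, -0.118, 0.0], [0.0, -0.0, -1.0]]
wrist_force: [0.1, 1.8, -2.3]
opening: 0.0005
finger_force: 1.1
```

```bash
python3 - <<'E'
from h import *
s=env.observe();p=np.array(s['tcp_pos']);print(p,((p[:2]-[.6444,.0374])@[.118,.993]),s['wrist_force'])
c=np.array([.6444,.0374]);uy=np.array([.118,.993])
for d in(60,50,40,30,20,10,0):
    a=np.radians(d);print(d,'offset',68-150*np.cos(a),'z',104.5+150*np.sin(a))
E
```

```text
[0.64549576 0.0470068  0.21997797] 0.009668856284191642 [ 0.11693727  1.80305071 -2.31607184]
60 offset -7.000000000000014 z 234.4038105676658
50 offset -28.418141452980905 z 219.40666646784672
40 offset -46.906666467846705 z 200.91814145298088
30 offset -61.9038105676658 z 179.5
20 offset -72.95389311788625 z 155.8030214988503
10 offset -79.72116295183119 z 130.54722665003956
0 offset -82.0 z 104.5
```

>>> servo_tool(
  deltas=[0,4,0,0,0,0,0,0,-20,0,0,0,0,-16,0,0,0,0,0,0,0,-10,0,0,0,0,-8,0,0,0,0,0,0,8,0,0,0,0,8,0],
)

```text
time: 38.2
tcp_pos: [0.6437, 0.0334, 0.2389]
ee_rot: [[0.119, 0.993, -0.001], [0.993, -0.119, 0.0], [0.0, -0.001, -1.0]]
wrist_force: [0.2, -0.2, 0.1]
opening: 0.0006
finger_force: 0.2
```

>>> servo_tool(
  deltas=[0,-11,0,7,0,0,-10,0,8,0,0,-10,0,9,0,0,-9,0,9.5,0,0,-8,0,10.5,0,0,-7,0,11,0,0,0,0,0,0],
)

```text
time: 38.9
tcp_pos: [0.6365, -0.0216, 0.1829]
ee_rot: [[0.119, 0.993, -0.003], [0.993, -0.119, 0.001], [0.0, -0.003, -1.0]]
wrist_force: [-0.1, 1.0, -0.1]
opening: 0.0003
finger_force: 0.0
```

```bash
python3 - <<'E'
from h import *
s=env.observe();p=np.array(s['tcp_pos']);print(p,((p[:2]-[.6444,.0374])@[.118,.993]),s['wrist_force'])
E
```

```text
[ 0.63652928 -0.02156062  0.18287506] -0.05947664160414145 [-0.06159877  1.01616221 -0.0634215 ]
```

>>> servo_tool(
  deltas=[0,-6,0,12,0,0,-5,0,12,0,0,-4,0,13,0,0,-3,0,13,0,0,0,0,0,0],
)

```text
time: 39.4
tcp_pos: [0.6337, -0.0387, 0.1325]
ee_rot: [[0.118, 0.993, -0.004], [0.993, -0.118, 0.001], [0.0, -0.004, -1.0]]
wrist_force: [-0.6, -0.1, 0.4]
opening: 0.0006
finger_force: 0.0
```

>>> servo_tool(
  deltas=[0,-1,0,10,0,0,-1,0,8,0,0,0,0,5,0,0,0,0,0,0],
)

```text
time: 39.8
tcp_pos: [0.6346, -0.0404, 0.1112]
ee_rot: [[0.118, 0.993, -0.002], [0.993, -0.118, 0.0], [0.0, -0.002, -1.0]]
wrist_force: [-0.4, -0.5, 0.1]
opening: 0.0002
finger_force: 0.0
```

>>> servo_tool(
  deltas=[0,0,0,2,0,0,0,0,0,0,0,0,0,0,0],
)

```text
time: 40.1
tcp_pos: [0.6354, -0.0406, 0.1104]
ee_rot: [[0.118, 0.993, 0.0], [0.993, -0.118, 0.0], [0.0, 0.0, -1.0]]
wrist_force: [-0.2, -0.3, -0.3]
opening: 0.0003
finger_force: 0.0
```

>>> servo_tool(
  deltas=[0,0,0,2,0,0,0,0,0,0,0,0,0,0,0],
)

```text
time: 40.4
tcp_pos: [0.6357, -0.0406, 0.1094]
ee_rot: [[0.118, 0.993, 0.001], [0.993, -0.118, -0.0], [0.0, 0.001, -1.0]]
wrist_force: [-1.5, -0.3, 6.8]
opening: 0.0002
finger_force: 3.5
```

Contact at 0.1094 with 6.8 N is exactly the closed bar's top. Retreating upward, then a numeric check.

>>> servo_tool(
  deltas=[0,0,0,-4,0,0,0,0,-20,0,0,0,0,-40,0,0,0,0,-45,0,0,-40,-20,-45,0,0,-45,-20,-20,0,0,-45,-20,0,0,0,-45,-20,0,0],
)

```text
time: 41.2
tcp_pos: [0.5415, -0.1959, 0.2728]
ee_rot: [[0.117, 0.993, 0.002], [0.993, -0.117, -0.001], [-0.001, 0.002, -1.0]]
wrist_force: [-0.1, -0.9, 0.3]
opening: 0.0001
finger_force: 0.0
```

>>> servo_tool(
  deltas=[0,-45,-20,0,0,0,-45,-20,0,0,0,-45,0,0,0,0,0,0,0,0,0,0,0,0,0],
)

```text
time: 41.7
tcp_pos: [0.4859, -0.3246, 0.2713]
ee_rot: [[0.12, 0.993, 0.0], [0.993, -0.12, 0.001], [0.001, -0.0, -1.0]]
wrist_force: [-0.2, 0.6, 0.1]
opening: 0.0005
finger_force: 0.0
```

```bash
python3 - <<'E'
from h import *
c=np.array([.6444,.0374]);uy=np.array([.118,.993]);ux=np.array([.993,-.118])
f=grab('top');g=grab('side')
old={'top':cv2.imread('pics/top1.png')[:,:,::-1],'side':cv2.imread('pics/side1.png')[:,:,::-1]}
for n,F in(('top',f),('side',g)):
    im=F['pixels'].astype(float).mean(2)
    # profile across the bar (container y offset) at height of bar, averaged over x
    for x in(-.03,0,.03):
        offs=np.arange(-.112,-.055,.004);uv=proj(F,[[*(c+o*uy+x*ux),.1045] for o in offs]).astype(np.float32)
        print(n,x,cv2.remap(im.astype(np.float32),uv[:,0],uv[:,1],cv2.INTER_LINEAR).ravel().astype(int))
    # old clamp position: bar at a=1.83..1.7
    print('old bar place old/new',[ (int(old[n][int(v),int(u)].mean()),int(im[int(v),int(u)])) for u,v in proj(F,[[*(c+.103*uy+x*ux),.25] for x in(-.03,0,.03)])])
    q=proj(F,[[*c,.1]])[0];x0,y0=(q-45).astype(int);u=cv2.resize(F['pixels'][y0:y0+90,x0:x0+90].astype(np.float32),None,fx=8,fy=8,interpolation=cv2.INTER_CUBIC)
    mk=cv2.morphologyEx((u.min(2)>175).astype(np.uint8),cv2.MORPH_CLOSE,np.ones((45,45)))
    cc=max(cv2.findContours(mk,cv2.RETR_EXTERNAL,cv2.CHAIN_APPROX_NONE)[0],key=cv2.contourArea)
    r=cv2.minAreaRect(onz(F,(cc[:,0]+.5)/8-.5+[x0,y0],.1)[:,:2].astype(np.float32)*1000);print('lid',np.round(r[0],1),np.round(r[1],1),round(r[2],1))
s=env.observe();print(s['time'],s['tcp_pos'],s['wrist_force'])
E
```

```text
top -0.03 [162 162 161 161 160 158 153 154 150 136 111  77 109 182 215]
top 0 [160 160 160 160 159 156 150 152 151 137 107  74 100 172 212]
top 0.03 [160 160 159 159 159 157 154 156 147 131 101  78 120 182 211]
old bar place old/new [(134, 161), (132, 158), (137, 160)]
lid [646.5  36.5] [120.3 144.4] 82.8
side -0.03 [ 68  69  68  68  69  69 111 153 137  99 129 158 159 158 166]
side 0 [113 156 157 157 156 156 153 154 133  95 143 154 154 155 161]
side 0.03 [154 152 152 152 152 151 153 154 126  88 146 150 151 151 158]
old bar place old/new [(159, 191), (156, 153), (158, 156)]
lid [648.7  39.3] [122.3 149.1] 83.2
41.8 [ 0.48633288 -0.32286575  0.27127128] [0.31323695 0.09992207 0.48221819]
```

The numbers agree: the bar is at its closed place in both views, and the lid is centred within about 2 mm and square. Handing in.

```bash
python3 -c "
from workcell import order
print(order.close_job())"
```

```text
the job is handed in; nothing more can be done
None
```

I finished all four steps and handed the job in at about 42 s of the 72 s allowed; it returned no verdict. By touch and camera checks the box is on the bay floor, the lid is home and square, and the clamp is flat. I touched no bystander knowingly, but I didn't check their positions afterwards.

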